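# Open the bearing press and draw out the pulley hub

## Task

The press stroke is done: push the clear guard of the bearing press up by the lip along its bottom edge until the spring catch at the yellow height mark takes it, so that it stays up by itself; then take hold of the black knob and draw the loading tray all the way out, with the pulley hub still lying on its anvil. Be gentle: never push the guard with more than 15 N, not even against its rubber buffer, do not let it drop or let the pulley hub strike it, and leave the bearing, the marker pen and the impeller where they lie.

Things in the scene. Friction and masses are not known exactly. Their poses are not given: they have to be found in the camera images.
- press: Fixed small bearing press on a grey console 100 mm high; 144 mm wide, 97 mm deep, with two aluminium posts 485 mm high in front. Origin on the bench, midway under the posts' front faces; x points into the press (away from the operator), y to the left, z up. The grey catch on the left post reaches 130 mm to the left of the middle, 21 mm before the posts.
- sash (a joint): Height of the guard above shut, m: 0 at the start, at most 0.15, straight up. Clear window in an aluminium frame, 130 mm wide, 130 mm high, its front 14 mm before the posts. A little heavier than its counterweight: raising it takes 4 to 7 N at the lip, up to 3 N more where it pushes the catch's bolt aside; let go uncaught, it sinks shut.
- lip (a point): Lowest front edge of the guard's push lip, at its middle: a level flange 110 mm wide, 8 to 10 mm thick, standing 25 mm out from the guard, with a black rounded nose. Moves with the guard; shut, it is 170 mm above the bench, with a 52 mm gap down to the tray. A finger tilted at about 45 degrees goes in under it from the front; the anvil is 42 mm behind this point.
- lug (a point): Underside of the steel lug at the guard's left edge, which the catch takes; moves with the guard, level with the pointer. The catch is a spring bolt that snaps in below the lug, which then rests on it. 1.5 mm above this rest the lug meets a stiff rubber buffer of 5 N/mm, hard after 2 mm more. So once the buffer is felt, the bolt is in and the guard can be let down onto it.
- pointer (a point): Tip of the small red pointer at the right edge of the guard; moves with the guard.
- height_mark: Working-height mark: yellow band 13 mm wide, 34 mm high, on the scale strip beside the right post. Origin at its middle, 75 to 125 mm above the pointer of the shut guard. With the guard resting on the catch the pointer stands somewhere within the band, up to 14 mm above or below its middle: the exact height has to be felt.
- tray (a joint): How far the loading tray is drawn out towards the operator, m: 0 home, 0.085 at its end stop. Sliding it takes about 3 to 5 N.
- knob (a point): Centre of the black knob (31 mm diameter, 28 mm high) standing upright on the tray's front tongue, 143 mm above the bench, 85 mm before the posts with the tray home, 46 mm before the nose of the lip. The tongue is 50 mm wide, 10 mm thick, its top 118 mm above the bench. Moves with the tray along the press's -x.
- nest (a point): Middle of the top of the round steel anvil (80 mm diameter) on the tray, 158 mm above the bench, 48 mm behind the posts' front with the tray home; six brass pins 9 mm high ring the pulley hub's place. Moves with the tray.
- pulley_hub: Loose grey pulley hub, flange 64 mm diameter, 28 mm high, lying on the anvil behind the guard; its top is higher than the shut guard's lower edge. Origin at the middle of its underside.
- bearing: Bystander: loose ball bearing, 35 mm diameter, 11 mm high, lying flat. Origin at the middle of its underside.
- marker: Bystander: loose white and green marker pen, 132 mm long, 15 mm thick, lying beside the yellow crate. Origin at the middle of its underside.
- impeller: Bystander: loose black impeller, 56 mm diameter, 17 mm high, lying flat. Origin at the middle of its underside.

How it is judged:
By the outcome, as a careful person would: the job done as asked, in the order asked, and still so for the second after the job is handed in, with the robot touching nothing.
It also fails if it takes over 72 s, if anything falls off the work surface, if the arm or the gripper's body presses on something with over 40 N, if the wrist force passes 120 N, or if a joint passes its speed limit or range.

## Robot

A 6-joint arm with a two-finger parallel gripper is mounted at the origin on a cart in front of the work surface, level with it; the furniture and walls round the work are solid. World frame = base frame: x ahead of the robot, y to its left, z up, the work surface at z = 0. Lengths are in m, angles in degrees, forces in N, time in s.
With the tool pointing down it reaches from about 0.4 to 0.825 m from the base axis. Payload 7 kg.
Tool frame: the origin (TCP) lies on the centre line of the jaws, within the pads' length; the fingertips stand 19 mm ahead of it and the grasp point (between the pads) is the TCP (r.tip_extent is the distance from the TCP to the fingertips, in m); z points along the fingers, y is the line along which they close (so a half turn about z gives the same grasp; the last joint's range is limited). The gripper opens to 88 mm and grips with 3 to 60 N. Pads are 19 mm wide; open, the fingers measure 130 mm over their backs; the gripper's body (78 mm by 193 mm) begins 47 mm behind the grasp point.
Start: joints at [80.621, 20.546, 0.682, 0, -70.136, -16.507], TCP at [0.295, 0.607, 0.246] pointing down, gripper open.
Joint ranges: [-176.03, 176.03], [-82.01, 121.73], [-58.28, 71.71], [-173.87, 95.51], [-174.79, -0.11], [-173.66, 173.66]. Speed limits (degrees/s): [136.94, 136.94, 172.46, 180, 180, 180].

## Interface

Orientations are given as [roll, pitch, yaw] about the fixed x, y, z axes, in that order (R = Rz(yaw) Ry(pitch) Rx(roll)).
In Python, from plant import r gives the robot as it stands. The module is installed in compiled form; this text tells all that it offers.
- The arm moves only by the tool jog_arm, never from a script. Its argument "deltas" is a list that holds one entry, the list of rows, each a list of 5 numbers: the opening, from -1 (shut) to 1 (fully open), then the shift along the world's x, y, z in cm, then the turn about the world's z in rad. In form: [[[claw, dx, dy, dz, turn], ...]]. A call has 1 to 8 rows; each row shifts and turns the commanded pose from where the row before left it; what a row does not reach is not made up. A row lasts 1/8 s, in which the tool goes at most 62.5 mm and 10.7 degrees, less where a joint would pass 70% of its speed; a pose out of reach is approached as far as the arm can. A call with a gripper value outside its range is refused whole. The fingers move at their own pace and stop on an object; "force" is the grip in N (left out, the last holds). Time passes only in rows, so rows that do not move let the fingers close. It gives the time, the measured TCP pose, the force, the opening and the grip force at its end, in the units of the state.
- r.get_state(): the state, without advancing time (a new reading comes with each control period).
- r.capture(name): name is "scene" or "top"; returns the picture (420x560x3 uint8, blue, green, red); there is no depth.
- r.camera_info(name): a dict with "fx", "fy", "cx", "cy" (pixels), "k1" (the pictures are not rectified: a ray, as slopes to the right and down, at radius r is drawn at 1 + k1 r^2 times it, then the intrinsics apply), "view" (4x4, takes a point from world to camera coordinates). Camera axes: x right, y up, looking along -z (the intrinsics and any distortion apply to the point x, -y, -z); pixel columns grow to the right and rows downward; lengths in m; the calibration is good to about 2 mm. A picture is of the moment at which its call begins. camera_info takes no time and is no camera call.
- r.close_job(): hands the job in; it is judged then, once.
The state is a dict: "time_s": time; "joints": joint angles; "qd": joint speeds; "joint_torque": joint torques, N m; "tcp_pos": TCP position; "eef_rot": TCP orientation; "contact_force": force on the tool from outside, world axes, zero at the start; "moment": the same for the moment, N m; "gripper_width": finger opening in m; "gripper_force": force on a finger pad.
Only numpy, scipy, OpenCV 4.12 (cv2) and the standard library are available. Lean on these libraries where they do the work, as an engineer would, in place of code of your own. Each camera call takes 0.05 s, during which the arm holds its last target. There are 200 camera calls.

## Working session

There is one attempt and no reset: what is moved stays moved. The work goes in short steps, Python scripts to look and compute and a tool call to move; the robot and the scene stay as the last step left them, time stands still between calls to the robot, and variables do not carry over. Pictures are saved under pics/ and viewed, at most 10 in all, crops included, and the job is handed in when it is done.

Besides the shell and the picture viewer there is one more tool, called after "Call:" as name(argument=value, ...) on one line, values as JSON. jog_arm: Moves the arm, as the interface text tells. Its arguments: {"type":"object","properties":{"deltas":{"type":"array"},"force":{"type":"number"}},"required":["deltas"]}

```bash
mkdir -p pics; python3 - <<'E'
from plant import r
import cv2
for n in("scene","top"):
    cv2.imwrite(f"pics/{n}0.png",r.capture(n)); print(n,r.camera_info(n))
print(r.get_state())
E
```

```text
scene {'fx': 533.5054458907143, 'fy': 533.5054458907143, 'cx': 274.3050228400944, 'cy': 208.212134283402, 'k1': -0.10431280210237195, 'view': array([[-0.70407313, -0.70983585,  0.02034936,  0.48441847],
       [ 0.28152487, -0.25270219,  0.92568102, -0.277158  ],
       [-0.65193925,  0.65747598,  0.37775727, -0.91888624],
       [ 0.        ,  0.        ,  0.        ,  1.        ]])}
top {'fx': 488.5912874861336, 'fy': 488.5912874861336, 'cx': 276.72115148768097, 'cy': 211.26243454218, 'k1': 0.04865222653286934, 'view': array([[-0.10735633, -0.99421797, -0.00229254,  0.31302992],
       [ 0.80788962, -0.08857996,  0.58263879, -0.49727251],
       [-0.57947302,  0.06069784,  0.81272799, -0.95986451],
       [ 0.        ,  0.        ,  0.        ,  1.        ]])}
{'time_s': 0.1, 'joints': array([ 8.06207585e+01,  2.05882680e+01,  6.41477562e-01, -1.70642533e-02,
       -7.01350834e+01, -1.65057809e+01]), 'qd': array([ 0.02307349, -0.06801926,  0.13033265,  0.12219539,  0.05211129,
        0.07476903]), 'joint_torque': array([-9.89323671e-04, -5.84162378e+01,  2.93752509e+01,  7.01550186e+00,
        1.01575954e-02, -6.23212850e-05]), 'tcp_pos': array([0.29454609, 0.60692067, 0.24472653]), 'eef_rot': array([ 1.79916942e+02, -7.88201477e-03, -2.58908266e+01]), 'contact_force': array([ 0.44028951,  0.02199118, -0.60527564]), 'moment': array([0.00308548, 0.04951549, 0.00350545]), 'gripper_force': 0.0, 'gripper_width': 0.08762961051887193}
```

View pics/scene0.png

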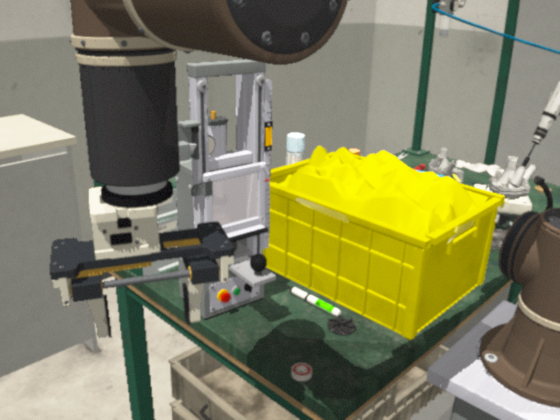

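View pics/top0.png

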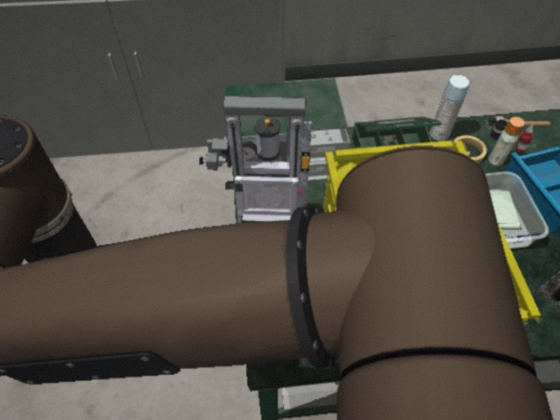

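The scene picture shows the press at about (190–275, 60–315), with the knob at (258,262) and the yellow mark at (268,136). The marker is at (316,300), the impeller at (341,325) and the bearing at (301,371). I'll enlarge both press regions.

```bash
python3 - <<'E'
import cv2,numpy as np
a=cv2.imread("pics/scene0.png")[50:330,165:365]; b=cv2.imread("pics/top0.png")[80:230,190:340]
A=cv2.resize(a,None,fx=2.1,fy=2.1,interpolation=cv2.INTER_CUBIC);cv2.imwrite("pics/sc.png",A)
cv2.imwrite("pics/tc.png",cv2.resize(b,None,fx=4,fy=4,interpolation=cv2.INTER_CUBIC))
E
cat > h.py <<'E'
from plant import r
import numpy as np,cv2
def proj(n,P):
    c=r.camera_info(n);V=c["view"];P=np.atleast_2d(P)@V[:3,:3].T+V[:3,3]
    s=np.c_[P[:,0],-P[:,1]]/-P[:,2:3];s=s*(1+c["k1"]*(s**2).sum(1,keepdims=True))
    return s*[c["fx"],c["fy"]]+[c["cx"],c["cy"]]
def ray(n,uv,z):
    c=r.camera_info(n);V=c["view"];d=(np.array(uv)-[c["cx"],c["cy"]])/[c["fx"],c["fy"]];s=d.copy()
    for _ in range(20): s=d/(1+c["k1"]*(s@s))
    D=V[:3,:3].T@np.array([s[0],-s[1],-1]);O=-V[:3,:3].T@V[:3,3]
    return O+D*(z-O[2])/D[2]
E
python3 -c "
from h import *
print(ray('scene',(258,262),.143),ray('scene',(301,373),.011),ray('scene',(341,325),.01),ray('scene',(316,300),.008))"
```

```text
[0.43639375 0.29487269 0.143     ] [0.2827295  0.33995012 0.011     ] [0.32530914 0.18133719 0.01      ] [0.41904172 0.14624527 0.008     ]
```

View pics/sc.png

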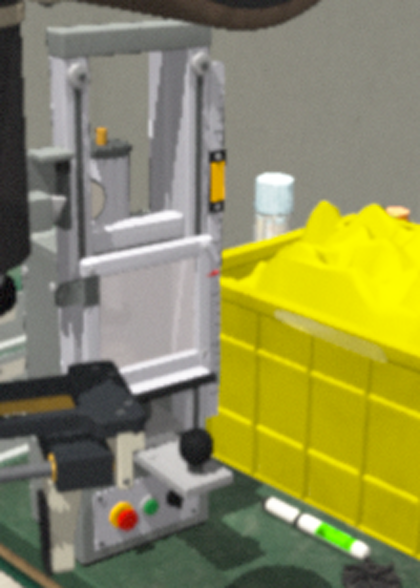

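View pics/tc.png

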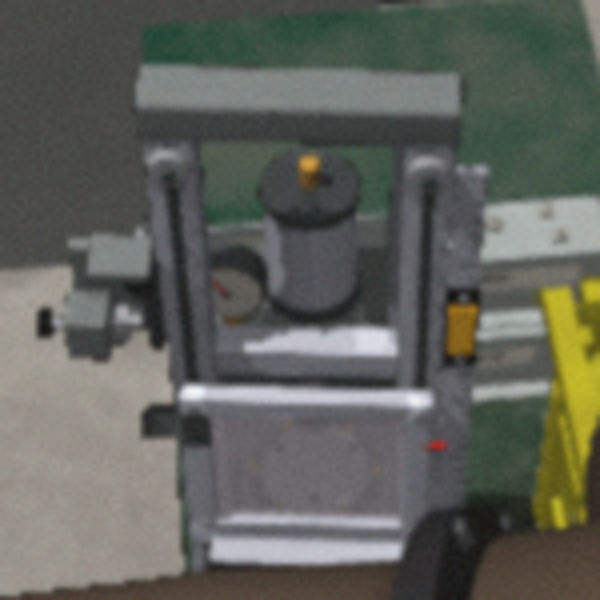

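```bash
cat > fit.py <<'E'
from h import *
from scipy.optimize import least_squares
S=lambda x,y:(165+x/2.1,50+y/2.1);T=lambda x,y:(190+x/4,80+y/4)
obs=[("scene",S(197,447),lambda z:(-.085,0,.143)),("scene",S(215,379),lambda z:(-.039,-.055,.172)),
("scene",S(82,262),lambda z:(-.014,.065,z)),("scene",S(213,238),lambda z:(-.014,-.065,z)),
("top",T(180,392),lambda z:(-.014,.065,z)),("top",T(432,402),lambda z:(-.014,-.065,z)),
("scene",S(82,567),lambda z:(0,.072,0)),("scene",S(208,522),lambda z:(0,-.072,0))]
def W(p,L):
    c,s=np.cos(p[2]),np.sin(p[2]);return np.array([p[0]+c*L[0]-s*L[1],p[1]+s*L[0]+c*L[1],L[2]])
f=lambda p:np.concatenate([proj(n,W(p,L(p[3])))[0]-uv for n,uv,L in obs])
s=least_squares(f,[.47,.37,1.0,.3],loss="soft_l1",x_scale=[.1,.1,.3,.1]);p=s.x
if __name__=="__main__":
    print(p,np.degrees(p[2]));print(f(p).reshape(-1,2).round(1))
    for n,L in dict(knob=(-.085,0,.143),lip=(-.039,0,.17),nest=(.048,0,.158)).items(): print(n,W(p,L),np.hypot(*W(p,L)[:2]))
    # mark & pointer: intersect scene ray with press plane x~0, refine z by both views
    def tri(a,b):
        g=lambda X:np.concatenate([proj("scene",X)[0]-a,proj("top",X)[0]-b])
        q=least_squares(g,W(p,(0,-.08,.35)));X=q.x;d=X[:2]-p[:2];c,s_=np.cos(p[2]),np.sin(p[2]);print(X,"press",c*d[0]+s_*d[1],-s_*d[0]+c*d[1],X[2],abs(q.fun).max())
    tri(S(217,181),T(462,325));tri(S(214,273),T(437,446))
E
python3 fit.py
```

```text
[ 0.52183278  0.2793318  -0.15682855  0.29891896] -8.985613956526002
[[-0.5 -1.5]
 [ 1.5  0.3]
 [ 0.7 -0.3]
 [ 0.2 -0.9]
 [-1.   1.4]
 [-0.2  1.3]
 [-1.2 -1.5]
 [-0.7 -1.6]]
knob [0.43787594 0.29260765 0.143     ] 0.5266446343506894
lip [0.48331141 0.28542307 0.17      ] 0.5612987114421363
nest [0.56924371 0.27183485 0.158     ] 0.6308189761970894
[0.51120735 0.20144147 0.34383937] press 0.0016703863054670504 -0.0785939739320789 0.3438393659969492 0.22045370110271278
[0.50081401 0.21276845 0.26262869] press -0.010364529221482304 -0.06902929669527567 0.2626286871248551 0.048332339251885514
```

The fit residuals are at most 1.6 px. Press origin is (0.522, 0.279) with yaw −9°, and the mark is about 81 mm above the pointer. The rows can't tilt the tool directly, so I'll see how the arm behaves when commanded past its reach, in free space.

Call:
jog_arm(deltas=[[[-1,0,0,5,0],[-1,0,0,5,0],[-1,0,0,5,0],[-1,2,4,0,0],[-1,2,4,0,0],[-1,2,4,0,0],[-1,2,4,0,0],[-1,0,0,0,0]]])

```text
time_s: 1.1
tcp_pos: [0.3755, 0.7698, 0.387]
eef_rot: [179.5, -0.0, -25.9]
contact_force: [-0.6, 0.6, -1.8]
gripper_width: 0.013
gripper_force: 0.0
```

Call:
jog_arm(deltas=[[[-1,1,2,0,0],[-1,1,2,0,0],[-1,1,2,0,0],[-1,1,2,0,0],[-1,0,0,0,0],[-1,0,0,0,0]]])

```text
time_s: 1.85
tcp_pos: [0.4071, 0.8316, 0.3886]
eef_rot: [-178.7, -0.1, -25.9]
contact_force: [-0.0, -1.0, 0.5]
gripper_width: 0.0006
gripper_force: 0.0
```

```bash
python3 -c "
from plant import r
print(r.get_state()['joints'])"
```

```text
[  76.00974583   50.68195182   71.71427574    0.37403936 -109.81254536
  -11.77090891]
```

Past its reach the arm tilts the tool outward, as needed. I'll come back a little, turn the closing line square to the tilt plane, then overreach again.

Call:
jog_arm(deltas=[[[-1,-1,-2,0,0.18],[-1,0,0,0,0.18],[-1,0,0,0,0.18],[-1,0,0,0,0.18],[-1,0,0,0,0.18],[-1,0,0,0,0.18],[-1,0,0,0,0.18],[-1,0,0,0,0.18]]])

```text
time_s: 2.85
tcp_pos: [0.397, 0.8116, 0.3888]
eef_rot: [-178.9, -0.4, 57.0]
contact_force: [0.7, -0.7, 0.1]
gripper_width: 0.0004
gripper_force: 0.0
```

Call:
jog_arm(deltas=[[[-1,0,0,0,0.13],[-1,1.5,3,0,0],[-1,1.5,3,0,0],[-1,1.5,3,0,0],[-1,1.5,3,0,0],[-1,0,0,0,0]]])

```text
time_s: 3.6
tcp_pos: [0.4263, 0.8704, 0.3461]
eef_rot: [-179.4, -4.3, 64.0]
contact_force: [-0.7, 0.0, -0.6]
gripper_width: 0.0006
gripper_force: 0.0
```

```bash
python3 -c "
from plant import r
print(r.get_state()['joints'])"
```

```text
[  75.42544249   53.37488913   71.6717937     0.28251323 -103.98181983
   78.69130479]
```

The tilt is kept and grows outward, now 4.3°. I'll keep pushing.

Call:
jog_arm(deltas=[[[-1,2,4,2,0],[-1,2,4,2,0],[-1,2,4,2,0],[-1,2,4,2,0],[-1,2,4,2,0],[-1,2,4,2,0],[-1,2,4,2,0],[-1,0,0,0,0]]])

```text
time_s: 4.6
tcp_pos: [0.4662, 0.9498, 0.3657]
eef_rot: [179.1, -18.5, 64.1]
contact_force: [0.1, -0.1, -0.1]
gripper_width: 0.0001
gripper_force: 0.0
```

```bash
python3 -c "
from plant import r
print(r.get_state()['joints'])"
```

```text
[ 75.86677561  54.09771365  71.64625767   4.64019543 -89.61510886
  78.74661003]
```

Call:
jog_arm(deltas=[[[-1,2,4,3,0],[-1,2,4,3,0],[-1,2,4,3,0],[-1,2,4,3,0],[-1,2,4,3,0],[-1,2,4,3,0],[-1,2,4,3,0],[-1,0,0,0,0]]])

```text
time_s: 5.6
tcp_pos: [0.4997, 1.0165, 0.4422]
eef_rot: [177.1, -34.4, 64.7]
contact_force: [0.4, -0.8, -0.8]
gripper_width: 0.0006
gripper_force: 0.0
```

```bash
python3 -c "
from plant import r
print(r.get_state()['joints'])"
```

```text
[ 76.47427996  53.13051245  71.66246858   9.78857692 -75.38937004
  77.63999136]
```

Call:
jog_arm(deltas=[[[-1,2,4,3,0],[-1,2,4,3,0],[-1,2,4,3,0],[-1,2,4,3,0],[-1,2,4,3,0],[-1,2,4,3,0],[-1,2,4,3,0],[-1,0,0,0,0]]])

```text
time_s: 6.6
tcp_pos: [0.5327, 1.0827, 0.511]
eef_rot: [174.4, -50.0, 66.2]
contact_force: [-0.1, 0.1, 0.3]
gripper_width: 0.0005
gripper_force: 0.0
```

```bash
python3 -c "
from plant import r
print(r.get_state()['joints'])"
```

```text
[ 76.67951073  54.10346043  71.63505115  15.78700613 -59.70280784
  74.9707546 ]
```

Call:
jog_arm(deltas=[[[-1,-2.6,-5.3,0,0],[-1,-2.6,-5.3,0,0],[-1,-2.6,-5.3,-1,0],[-1,-2.6,-5.3,-1,0],[-1,-2.6,-5.3,-1,0],[-1,-2.6,-5.3,-1,0],[-1,-2.6,-5.3,-1,0],[-1,-2.6,-5.3,-1,0]]])

```text
time_s: 7.6
tcp_pos: [0.3491, 0.7062, 0.4594]
eef_rot: [174.1, -50.1, 65.9]
contact_force: [1.2, 0.3, 1.7]
gripper_width: 0.0004
gripper_force: 0.0
```

```bash
python3 -c "
from plant import r
print(r.get_state()['joints'])"
```

```text
[ 77.10606065   2.32361513 -30.61816427  60.82910433 -16.53257062
  22.83030679]
```

Call:
jog_arm(deltas=[[[-1,0,0,0,-0.17],[-1,0,0,0,-0.17],[-1,0,0,0,-0.17],[-1,0,0,0,-0.17],[-1,0,0,0,-0.17],[-1,0,0,0,-0.17],[-1,0,0,0,-0.17],[-1,0,0,0,0]]])

```text
time_s: 8.6
tcp_pos: [0.3494, 0.7104, 0.4564]
eef_rot: [173.8, -50.1, -2.0]
contact_force: [-0.9, 0.2, 0.1]
gripper_width: 0.0005
gripper_force: 0.0
```

```bash
python3 -c "
from plant import r
print(r.get_state()['joints'])"
```

```text
[ 93.76257159  26.62831116   3.32202642  48.62734816 -85.27366847
 -21.37355305]
```

The tool now tilts 50° with its axis at azimuth about −10°, close to the press's −9°. Next I'll move in front of the press, keeping high.

Call:
jog_arm(deltas=[[[-1,-0.5,-5,-1,0],[-1,-0.5,-5,-1,0],[-1,-0.5,-5,-1,0],[-1,-0.5,-5,-1,0],[-1,0,-5,-1,0],[-1,0,-5,-1,0],[-1,0,-5,-1,0],[-1,0,-5,0,0]]])

```text
time_s: 9.6
tcp_pos: [0.3306, 0.3056, 0.3887]
eef_rot: [174.2, -50.1, -2.2]
contact_force: [-0.4, -0.1, 1.4]
gripper_width: 0.0007
gripper_force: 0.0
```

```bash
python3 -c "
from h import *
from scipy.spatial.transform import Rotation as R
s=r.get_state();print(s['joints'],s['tcp_pos'],s['eef_rot'],R.from_euler('xyz',s['eef_rot'],degrees=True).as_matrix())
cv2.imwrite('pics/s1.png',cv2.resize(r.capture('scene')[0:340,20:420],(800,680))[:600])"
```

```text
[102.45555111 -11.61156717 -48.82654111  46.15109134 -81.14671735
 -36.89436842] [0.33057803 0.30562604 0.38871252] [174.16364032 -50.09407741  -2.19786727] [[ 0.64105698 -0.11609889  0.75866131]
 [-0.02460303 -0.99109302 -0.13087903]
 [ 0.76709884  0.06523555 -0.63820349]]
```

View pics/s1.png

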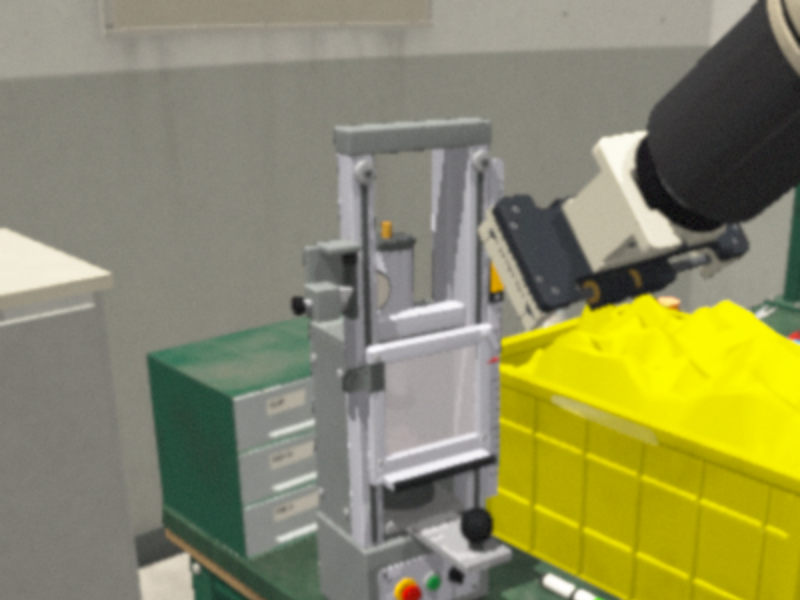

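The press is now clear of the arm, and the gripper is up to the right of it. In full-frame coordinates the lip's nose runs from (212.5,243.5) to (267.5,230), and the knob is at (258,262). I'll check both against the fit.

```bash
python3 - <<'E'
from fit import *
for L in [(-.039,.055,.17),(-.039,-.055,.17),(-.085,0,.143)]: print(proj('scene',W(p,L)))
a=np.array([.7587,-.1309,-.6382]); t=W(p,(-.046,0,.160)); print("target",t,"standoff",t-.11*a)
E
```

```text
[[218.56789505 245.78979272]]
[[268.82352004 231.68554786]]
[[258.35517006 261.31326711]]
target [0.47639731 0.28651637 0.16      ] standoff [0.39294031 0.30091537 0.230202  ]
```

Call:
jog_arm(deltas=[[[-1,1.6,-0.1,-4,0],[-1,1.6,-0.1,-4,0],[-1,1.5,-0.1,-4,0],[-1,1.5,-0.2,-3.9,0],[-1,2.3,-0.4,-1.9,0],[-1,2.3,-0.4,-1.9,0],[-1,0,0,0,0],[-1,0,0,0,0]]])

```text
time_s: 10.65
tcp_pos: [0.4428, 0.3296, 0.224]
eef_rot: [172.1, -48.2, -2.7]
contact_force: [-0.3, -0.6, 0.7]
gripper_width: 0.0006
gripper_force: 0.0
```

```bash
python3 -c "
from h import *
s=r.get_state();print(s['joints'],s['tcp_pos'],s['eef_rot'])
cv2.imwrite('pics/s2.png',cv2.resize(r.capture('scene')[180:330,180:380],(800,600)))"
```

```text
[ 73.34196084   5.63648741 -58.27496049  71.5727379  -52.1853245
 -49.24331633] [0.4427828  0.32956992 0.22401414] [172.11002925 -48.1816424   -2.66188798]
```

View pics/s2.png

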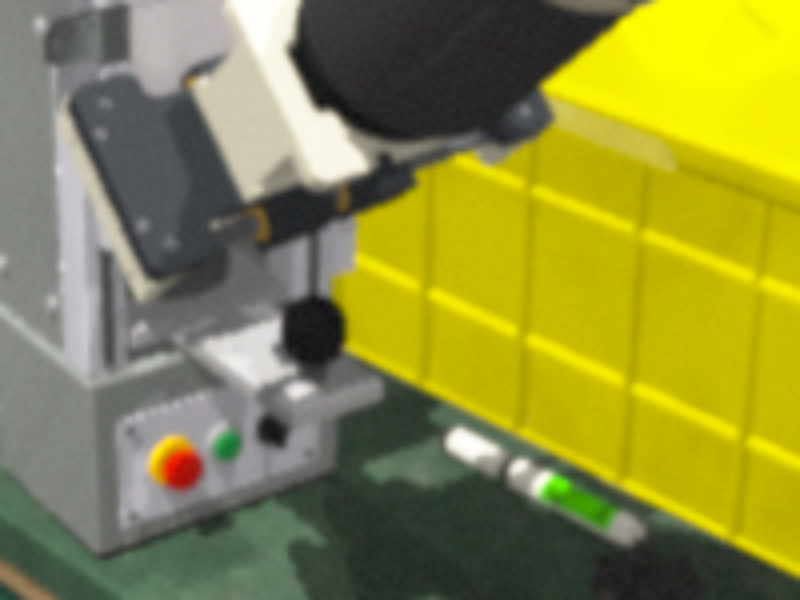

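Joint 3 reached its folding limit (−58.3°), so the wrist is too close to the base and the TCP was displaced about 4 cm left. I'll fit a small kinematic model from the logged states and find a tilt and azimuth that can reach.

```bash
cat > kin.py <<'E'
import numpy as np
from scipy.spatial.transform import Rotation as R
from scipy.optimize import least_squares
D=[([80.621,20.546,.682,0,-70.136],[.295,.607,.246],[180,0,-25.9]),
([76.01,50.68,71.71,.374,-109.81],[.4071,.8316,.3886],[-178.7,-.1,-25.9]),
([75.43,53.37,71.67,.28,-103.98],[.4263,.8704,.3461],[-179.4,-4.3,64]),
([75.87,54.10,71.65,4.64,-89.6],[.4662,.9498,.3657],[179.1,-18.5,64.1]),
([76.47,53.13,71.66,9.79,-75.39],[.4997,1.0165,.4422],[177.1,-34.4,64.7]),
([76.68,54.10,71.64,15.79,-59.70],[.5327,1.0827,.511],[174.4,-50,66.2]),
([93.76,26.63,3.32,48.63,-85.27],[.3494,.7104,.4564],[173.8,-50.1,-2]),
([102.456,-11.612,-48.827,46.15,-81.147],[.33058,.30563,.38871],[174.16,-50.09,-2.2]),
([73.342,5.636,-58.275,71.573,-52.185],[.44278,.32957,.22401],[172.11,-48.18,-2.66])]
def fk(q,k):
    h,d,L1,L2,e,Lt,d0=k;q=np.radians(q)
    B=R.from_euler("z",q[0]);U=B*R.from_euler("y",q[1]);F=B*R.from_euler("y",q[1]-q[2])
    W=F*R.from_euler("x",q[3])*R.from_euler("y",-q[4])   # tool along x of W
    a=W.apply([1,0,0]);w=B.apply([d0,-d,h])+U.apply([0,0,L1])+F.apply([L2,0,e])
    return w+Lt*a,a,w
f=lambda k:np.concatenate([np.r_[(fk(q,k)[0]-p),.3*(fk(q,k)[1]-R.from_euler("xyz",o,degrees=True).as_matrix()[:,2])] for q,p,o in D])
s=least_squares(f,[.3,.19,.45,.45,0,.25,0],loss="soft_l1",f_scale=.01);K=s.x
lo=[-176,-82,-57.5,-173,-174];hi=[176,121,71,95,-1]
def ik(P,a):
    best=None
    for g in ([73,5,-55,70,-50],[95,0,-50,50,-80],[60,10,-50,85,-60],[80,20,-40,80,-60]):
        m=least_squares(lambda q:np.r_[(fk(q,K)[0]-P)*10,fk(q,K)[1]-a],g,bounds=(lo,hi),x_scale=[50]*5)
        if best is None or m.cost<best.cost: best=m
    return best.x,np.sqrt(2*best.cost)
if __name__=="__main__":
    print(K.round(4));print((f(K).reshape(-1,6)*1000).round(0))
    for tilt in(50,45,40):
        for az in(-9,-15,-20,-25,-30):
            t,z=np.radians([tilt,az]);a=np.array([np.sin(t)*np.cos(z),np.sin(t)*np.sin(z),-np.cos(t)])
            out=[]
            for P in((.476,.2865,.16),(.476,.2865,.25),(.438,.2926,.145),(.354,.3059,.145)):
                q,c=ik(np.array(P),a);out.append((round(c,3),q.round(0).astype(int).tolist()))
            print(tilt,az,out)
E
python3 kin.py
```

```text
[ 0.1311  0.2897  0.572   0.3484 -0.0062  0.2081  0.1721]
[[ 105.   35.   88.   -0.    0.   -0.]
 [ 102.   17.   16.   -4.    1.   -0.]
 [ 100.    5.   22.   -3.    1.   -0.]
 [  51.  -14.    3.  -47.   12.    0.]
 [   0.  -31.  -35.  -96.   23.    0.]
 [ -40.  -47.  -79. -137.   32.   -0.]
 [-262.    4.  -90. -448.  -30.    0.]
 [-251.  -11.  -46. -417.  -92.    0.]
 [-204.    1.   23. -431.  129.    0.]]
50 -9 [(np.float64(0.368), [78, 18, -57, -58, -43]), (np.float64(0.109), [83, 2, -57, -59, -55]), (np.float64(0.489), [81, 20, -57, -47, -43]), (np.float64(0.66), [89, 19, -57, -29, -47])]
50 -15 [(np.float64(0.318), [78, 20, -57, -56, -46]), (np.float64(0.067), [83, 4, -57, -58, -58]), (np.float64(0.437), [81, 22, -57, -47, -45]), (np.float64(0.607), [89, 21, -57, -28, -49])]
50 -20 [(np.float64(0.273), [79, 22, -57, -55, -48]), (np.float64(0.028), [84, 5, -57, -57, -60]), (np.float64(0.39), [82, 24, -57, -46, -47]), (np.float64(0.56), [89, 22, -57, -28, -50])]
50 -25 [(np.float64(0.225), [79, 23, -57, -54, -49]), (np.float64(0.0), [84, 7, -57, -55, -62]), (np.float64(0.341), [82,
[... 1438 characters left out ...]
0]), (np.float64(0.0), [81, 1, -55, -53, -53]), (np.float64(0.337), [79, 19, -57, -45, -39]), (np.float64(0.52), [87, 17, -57, -25, -44])]
40 -20 [(np.float64(0.174), [77, 18, -57, -55, -41]), (np.float64(0.0), [80, 3, -54, -50, -55]), (np.float64(0.3), [80, 20, -57, -44, -41]), (np.float64(0.482), [87, 18, -57, -25, -45])]
40 -25 [(np.float64(0.135), [77, 19, -57, -54, -43]), (np.float64(0.0), [80, 4, -52, -48, -57]), (np.float64(0.26), [80, 21, -57, -44, -42]), (np.float64(0.442), [88, 19, -57, -25, -46])]
40 -30 [(np.float64(0.094), [78, 20, -57, -53, -44]), (np.float64(0.0), [79, 5, -51, -45, -59]), (np.float64(0.218), [80, 22, -57, -43, -43]), (np.float64(0.4), [88, 20, -57, -24, -46])]
```

```bash
sed -i 's/R.from_euler("x",q\[3\])/R.from_euler("x",-q[3])/; s/for tilt in(50,45,40)/for tilt in(50,40,30)/; s/for az in(-9,-15,-20,-25,-30)/for az in(-9,-20,-30)/' kin.py; python3 kin.py | sed 's/np.float64//g'
```

```text
[0.0639 0.1856 0.6581 0.3587 0.1077 0.3099 0.0956]
[[  2.  54. 104.  -0.   0.  -0.]
 [ -6.   4.  12.  -0.  -0.  -0.]
 [ -5.   6.  16.   0.  -0.  -0.]
 [-10.   1.   1.   0.  -0.   0.]
 [-13.  -6. -23.  -0.   0.   0.]
 [-13.  -9. -49.   0.  -0.  -0.]
 [ 21.  21. -45.  -0.  -0.   0.]
 [ 18.   0.  -9.   0.   0.   0.]
 [ 80. -39.  15.   0.  -0.   0.]]
50 -9 [((0.325), [73, 12, -57, 57, -46]), ((0.108), [78, 1, -57, 62, -54]), ((0.405), [76, 13, -57, 50, -47]), ((0.494), [85, 12, -57, 37, -51])]
50 -20 [((0.227), [75, 15, -57, 56, -51]), ((0.021), [80, 5, -57, 60, -59]), ((0.304), [78, 16, -57, 49, -51]), ((0.389), [86, 15, -57, 37, -54])]
50 -30 [((0.126), [76, 17, -57, 55, -54]), ((0.0), [79, 8, -54, 54, -63]), ((0.2), [79, 18, -57, 49, -54]), ((0.284), [87, 18, -57, 36, -56])]
40 -9 [((0.199), [70, 9, -57, 57, -39]), ((0.0), [75, -1, -56, 60, -48]), ((0.286), [73, 10, -57, 49, -40]), ((0.386), [82, 9, -57, 35, -45])]
40 -20 [((0.12), [72, 11, -57, 56, -44]), ((0.0), [75, 3, -53, 53, -53]), ((0.203), [75, 12, -57, 48, -45]), ((0.3), [83, 11, -57, 35, -48])]
40 -30 [((0.037), [73, 13, -57, 55, -47]), ((0.0), [74, 6, -49, 48, -58]), ((0.118), [76, 14, -57, 48, -47]), ((0.212), [84, 13, -57, 35, -51])]
30 -9 [((0.069), [67, 7, -57, 55, -33]), ((0.0), [68, 0, -50, 46, -43]), ((0.162), [70, 8, -57, 46, -34]), ((0.275), [79, 7, -57, 32, -40])]
30 -20 [((0.009), [69, 9, -57, 55, -37]), ((0.0), [69, 2, -47, 42, -48]), ((0.099), [71, 10, -57, 46, -38]), ((0.208), [80, 8, -57, 32, -43])]
30 -30 [((0.0), [69, 11, -55, 49, -41]), ((0.0), [69, 5, -45, 38, -53]), ((0.033), [73, 11, -57, 46, -40]), ((0.14), [81, 10, -57, 33, -44])]
```

```bash
python3 - <<'E'
s=open('kin.py').read()
s=s.replace("h,d,L1,L2,e,Lt,d0=k","h,d,L1,L2,e,Lt,d0,u,tz,ty=k").replace("U.apply([0,0,L1])","U.apply([u,0,L1])").replace("return w+Lt*a,a,w","return w+W.apply([Lt,ty,tz]),a,w")
s=s.replace(".25,0],loss=\"soft_l1\",f_scale=.01)",".25,0,0,0,0])").replace("f=lambda k:np.concatenate([","f=lambda k:np.concatenate([1e-3*(np.array(k)-[.3,.19,.45,.45,0,.25,0,0,0,0])]+[")
s=s.replace("f(K).reshape","f(K)[10:].reshape")
open('kin.py','w').write(s)
E
python3 kin.py | sed 's/np.float64//g'
```

```text
[ 1.980e-01  3.000e-04  6.019e-01  4.632e-01  3.000e-04  3.588e-01
  4.000e-04 -3.000e-04  0.000e+00 -1.915e-01]
[[-0.  0. -0. -0.  0. -0.]
 [ 0. -0. -0. -0. -0. -0.]
 [-0.  0.  0.  0. -0. -0.]
 [ 0.  0. -0.  0. -0.  0.]
 [ 0. -0. -0. -0.  0.  0.]
 [-0. -0.  0.  0. -0. -0.]
 [ 0.  0.  0. -0. -0.  0.]
 [-0. -0. -0.  0.  0.  0.]
 [ 0. -0.  0.  0. -0.  0.]]
50 -9 [((0.211), [65, 11, -57, 71, -47]), ((0.085), [66, 1, -57, 71, -49]), ((0.246), [73, 13, -57, 64, -50]), ((0.25), [90, 12, -57, 50, -56])]
50 -20 [((0.088), [67, 14, -57, 71, -52]), ((0.0), [70, 5, -56, 68, -56]), ((0.119), [75, 15, -57, 64, -54]), ((0.117), [91, 15, -57, 50, -59])]
50 -30 [((0.0), [70, 16, -56, 67, -55]), ((0.0), [73, 9, -49, 57, -63]), ((0.0), [76, 17, -57, 63, -56]), ((0.0), [91, 16, -57, 49, -60])]
40 -9 [((0.105), [61, 8, -57, 69, -38]), ((0.0), [64, -1, -55, 64, -43]), ((0.147), [69, 8, -57, 61, -41]), ((0.165), [86, 7, -57, 47, -49])]
40 -20 [((0.008), [63, 9, -57, 70, -43]), ((0.0), [69, 3, -50, 55, -52]), ((0.047), [71, 10, -57, 62, -45]), ((0.06), [87, 9, -57, 48, -52])]
40 -30 [((0.0), [68, 13, -52, 58, -49]), ((0.0), [71, 7, -45, 48, -59]), ((0.0), [73, 13, -54, 55, -50]), ((0.0), [88, 11, -55, 44, -55])]
30 -9 [((0.0), [58, 5, -56, 62, -31]), ((0.0), [65, -1, -46, 43, -44]), ((0.031), [65, 5, -57, 57, -34]), ((0.063), [81, 3, -57, 44, -42])]
30 -20 [((0.0), [63, 8, -52, 52, -39]), ((0.0), [67, 2, -42, 40, -51]), ((0.0), [68, 8, -55, 52, -39]), ((0.0), [83, 5, -57, 43, -45])]
30 -30 [((0.0), [66, 11, -47, 45, -45]), ((0.0), [68, 5, -38, 36, -57]), ((0.0), [70, 10, -50, 44, -45]), ((0.0), [84, 8, -52, 37, -50])]
```

The model is now exact: a 0.1915 m wrist offset explains everything. Next I'll check reach and clearances for a skewed approach at the current 48.7° tilt.

```bash
cat > plan.py <<'E'
from kin import *
from fit import p,W
R0=R.from_euler("xyz",[172.11,-48.18,-2.66],degrees=True)
def topress(X): 
    c,s=np.cos(p[2]),np.sin(p[2]);d=np.asarray(X)-[p[0],p[1],0];return np.c_[c*d[:,0]+s*d[:,1],-s*d[:,0]+c*d[:,1],d[:,2]]
if __name__=="__main__":
  for turn in(-.15,-.2,-.25,-.3):
    M=(R.from_euler("z",turn)*R0).as_matrix();a=M[:,2]
    print("turn",turn,"az",np.degrees(np.arctan2(a[1],a[0])).round(1),"a",a.round(3))
    # set TCP so upper face plane touches nose line where first met, left finger edge tip inserted
    for ins,yy in((-.048,0),(-.052,0.01)):
        n=M[:,0] if M[2,0]>0 else -M[:,0]
        P=W(p,(ins,yy,.16))
        # nose points under finger: solve z so plane touches nose point
        best=[]
        for v in np.linspace(-.021,.021,9):
            # line on face: P+9.5n+v*y+s*a hits press x=-.039
            b=P+.0095*n+v*M[:,1];d=topress([b,b+a]);s_=(-.039-d[0,0])/(d[1,0]-d[0,0]);best.append((d[0,2]+s_*(d[1,2]-d[0,2]),s_))
        zc,sc=max(best);P[2]+=.170-zc
        body=topress([P-.047*a+x*.039*n+y*.0965*M[:,1] for x in(1,-1) for y in(1,-1)])
        tips=topress([P+.019*a+x*.0095*n+y*.021*M[:,1] for x in(1,-1) for y in(1,-1)])
        print(" P",P.round(4),"face s",round(sc,4),"ik",[round(float(ik(P+d,a)[1]),3) for d in(-.1*a,-.05*a,0*a,np.array([0,0,.08]))])
        print("  body",(body*1000).round(0).tolist(),"\n  tips",(tips*1000).round(0).tolist())
E
sed -i 's/-57.5,-173/-58.1,-173/' kin.py; python3 plan.py
```

```text
turn -0.15 az -21.8 a [ 0.697 -0.279 -0.66 ]
 P [0.4744 0.2868 0.1646] face s -0.0004 ik [0.0, 0.0, 0.042, 0.0]
  body [[-70.0, -88.0, 234.0], [-43.0, 102.0, 216.0], [-122.0, -86.0, 175.0], [-95.0, 104.0, 158.0]] 
  tips [[-31.0, -24.0, 161.0], [-25.0, 17.0, 157.0], [-43.0, -24.0, 147.0], [-37.0, 18.0, 143.0]]
 P [0.472  0.2973 0.1682] face s 0.0051 ik [0.0, 0.0, 0.019, 0.0]
  body [[-74.0, -78.0, 237.0], [-47.0, 112.0, 219.0], [-126.0, -76.0, 179.0], [-99.0, 114.0, 161.0]] 
  tips [[-35.0, -14.0, 165.0], [-29.0, 27.0, 161.0], [-47.0, -14.0, 150.0], [-41.0, 28.0, 147.0]]
turn -0.2 az -24.7 a [ 0.682 -0.313 -0.66 ]
 P [0.4744 0.2868 0.1636] face s -0.0018 ik [0.0, 0.0, 0.009, 0.0]
  body [[-74.0, -87.0, 233.0], [-38.0, 102.0, 215.0], [-126.0, -82.0, 174.0], [-89.0, 106.0, 157.0]] 
  tips [[-32.0, -25.0, 160.0], [-24.0, 16.0, 156.0], [-45.0, -24.0, 146.0], [-37.0, 17.0, 142.0]]
 P [0.472  0.2973 0.1673] face s 0.0037 ik [0.0, 0.0, 0.0, 0.0]
  body [[-78.0, -77.0, 236.0], [-42.0, 112.0, 219.0], [-130.0, -72.0, 178.0], [-93.0, 116.0, 160.0]] 
  tips [[-36.0, -15.0, 164.0], [-28.0, 26.0, 
[... 499 characters left out ...]
7.0], [-88.0, 118.0, 160.0]] 
  tips [[-37.0, -16.0, 163.0], [-27.0, 25.0, 159.0], [-50.0, -14.0, 149.0], [-40.0, 27.0, 145.0]]
turn -0.3 az -30.4 a [ 0.648 -0.38  -0.66 ]
 P [0.4744 0.2868 0.1618] face s -0.0047 ik [0.0, 0.0, 0.0, 0.0]
  body [[-83.0, -84.0, 231.0], [-28.0, 100.0, 213.0], [-134.0, -74.0, 173.0], [-79.0, 110.0, 155.0]] 
  tips [[-35.0, -26.0, 158.0], [-22.0, 14.0, 154.0], [-47.0, -24.0, 144.0], [-35.0, 16.0, 140.0]]
 P [0.472  0.2973 0.1655] face s 0.0011 ik [0.0, 0.0, 0.0, 0.0]
  body [[-87.0, -74.0, 234.0], [-32.0, 110.0, 217.0], [-138.0, -64.0, 176.0], [-83.0, 120.0, 159.0]] 
  tips [[-39.0, -16.0, 162.0], [-26.0, 24.0, 158.0], [-51.0, -14.0, 148.0], [-39.0, 26.0, 144.0]]
```

Call:
jog_arm(deltas=[[[-1,-1.2,-0.5,0.8,0],[-1,-1.0,-0.5,0.8,0],[-1,0,0,0,-0.13],[-1,0,0,0,-0.12],[-1,0,0,-1.3,0],[-1,0,0,-1.3,0],[-1,0,0,0,0],[-1,0,0,0,0]]])

```text
time_s: 11.7
tcp_pos: [0.4213, 0.3208, 0.2144]
eef_rot: [171.9, -48.1, -16.9]
contact_force: [0.8, 0.1, 0.5]
gripper_width: 0.0001
gripper_force: 0.0
```

```bash
python3 - <<'E'
from plan import *
from plant import r
s=r.get_state();M=R.from_euler("xyz",s["eef_rot"],degrees=True).as_matrix()
print(s["joints"].round(1),s["tcp_pos"].round(4),s["eef_rot"].round(1),M[:,2].round(3),s["contact_force"].round(1))
print(topress([s["tcp_pos"]]))
E
```

```text
[ 81.5  11.  -51.1  53.4 -62.  -52.8] [0.4213 0.3208 0.2144] [171.9 -48.1 -16.9] [ 0.665 -0.348 -0.661] [0.8 0.1 0.5]
[[-0.10577984  0.02523552  0.21444418]]
```

Call:
jog_arm(deltas=[[[-1,1,-0.55,-1.05,0],[-1,1,-0.55,-1.05,0],[-1,1,-0.55,-1.05,0],[-1,0.8,-0.45,-0.8,0],[-1,0.7,-0.4,-0.7,0],[-1,0.5,-0.3,-0.5,0],[-1,0.2,-0.1,-0.2,0],[-1,0,0,0,0]]])

```text
time_s: 12.7
tcp_pos: [0.4733, 0.2923, 0.161]
eef_rot: [172.0, -48.1, -17.0]
contact_force: [0.3, -0.3, -0.5]
gripper_width: 0.0004
gripper_force: 0.0
```

```bash
python3 -c "
from h import *
s=r.get_state();print(s['joints'],s['tcp_pos'],s['eef_rot'],s['contact_force'])
cv2.imwrite('pics/s3.png',cv2.resize(r.capture('scene')[150:300,160:360],(800,600),interpolation=cv2.INTER_CUBIC))"
```

```text
[ 69.19723597  15.00171414 -56.21904996  68.21979018 -53.34862161
 -59.4050532 ] [0.47334239 0.29234873 0.1609872 ] [171.99294062 -48.12515106 -16.96781734] [ 0.32165812 -0.25111489 -0.49454787]
```

View pics/s3.png

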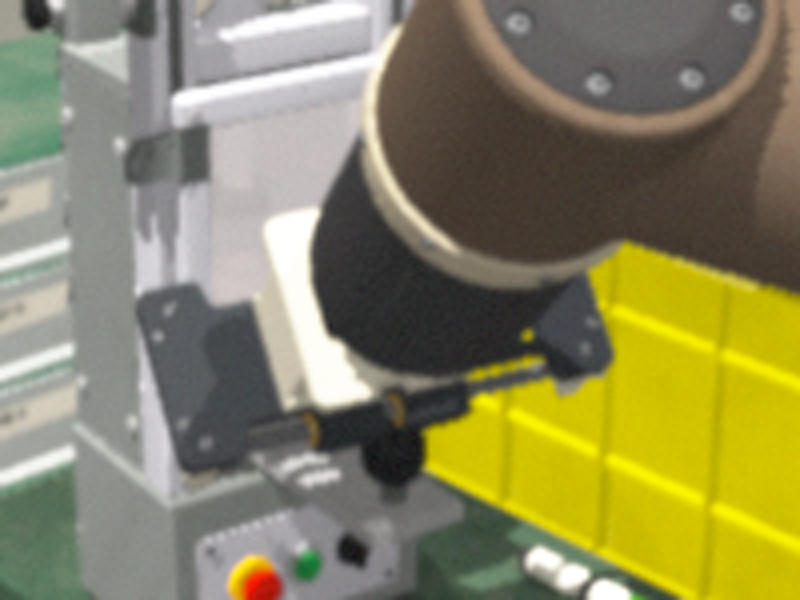

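No contact, and the gripper sits under the lip with the knob clear at crop (392,450). I'll raise gently.

Call:
jog_arm(deltas=[[[-1,0,0,0.1,0],[-1,0,0,0.1,0],[-1,0,0,0.1,0],[-1,0,0,0.1,0],[-1,0,0,0.1,0],[-1,0,0,0.1,0],[-1,0,0,0.1,0]]])

```text
time_s: 13.62
tcp_pos: [0.4728, 0.2924, 0.167]
eef_rot: [171.9, -48.0, -16.9]
contact_force: [-0.7, -0.0, -6.2]
gripper_width: 0.0001
gripper_force: 2.8
```

Contact is at 6 N, nearly vertical. I'll continue the lift.

Call:
jog_arm(deltas=[[[-1,0,0,0.2,0],[-1,0,0,0.25,0],[-1,0,0,0.3,0],[-1,0,0,0.3,0],[-1,0,0,0.3,0],[-1,0,0,0.3,0],[-1,0,0,0.3,0],[-1,0,0,0.3,0]]])

```text
time_s: 14.62
tcp_pos: [0.473, 0.2924, 0.1904]
eef_rot: [172.0, -48.1, -16.9]
contact_force: [-5.4, -0.1, -5.8]
gripper_width: 0.0004
gripper_force: 4.2
```

Call:
jog_arm(deltas=[[[-1,0,0,0.3,0],[-1,0,0,0.3,0],[-1,0,0,0.3,0],[-1,0,0,0.3,0],[-1,0,0,0.3,0],[-1,0,0,0.3,0],[-1,0,0,0.3,0],[-1,0,0,0.3,0]]])

```text
time_s: 15.62
tcp_pos: [0.473, 0.2923, 0.2144]
eef_rot: [172.0, -48.1, -16.9]
contact_force: [-5.0, 0.8, -6.5]
gripper_width: 0.0003
gripper_force: 4.2
```

Call:
jog_arm(deltas=[[[-1,-0.05,0,0.2,0],[-1,-0.05,0,0.2,0],[-1,0,0,0.2,0],[-1,0,0,0.2,0],[-1,0,0,0.2,0],[-1,0,0,0.1,0],[-1,0,0,0.1,0]]])

```text
time_s: 16.5
tcp_pos: [0.4722, 0.2923, 0.2263]
eef_rot: [172.0, -48.1, -16.9]
contact_force: [-0.9, -0.4, -5.6]
gripper_width: 0.0006
gripper_force: 2.6
```

```bash
python3 -c "
from h import *
cv2.imwrite('pics/s4.png',cv2.resize(r.capture('scene')[80:230,160:360],(800,600),interpolation=cv2.INTER_CUBIC))"
```

```text
(no output)
```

View pics/s4.png

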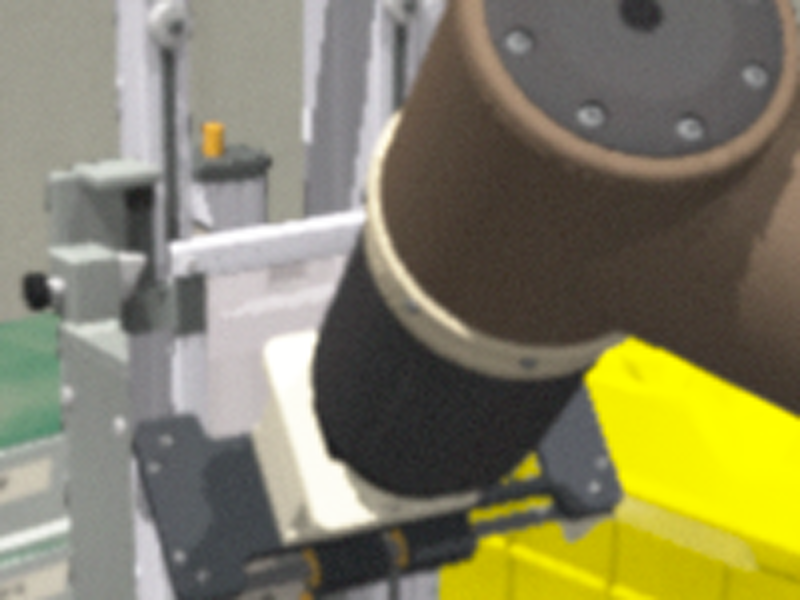

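The guard has risen with the fingers: its top-left corner is at crop (172,245), and the lug at (150,300) is just under the catch's bolt at (130,262). From here I'll move in small felt steps.

Call:
jog_arm(deltas=[[[-1,0,0,0.05,0],[-1,0,0,0.05,0],[-1,0,0,0.05,0],[-1,0,0,0.05,0]]])

```text
time_s: 17.05
tcp_pos: [0.4722, 0.2923, 0.2283]
eef_rot: [172.0, -48.1, -16.9]
contact_force: [-0.5, -0.6, -7.1]
gripper_width: 0.0005
gripper_force: 2.6
```

Call:
jog_arm(deltas=[[[-1,0,0,0.05,0],[-1,0,0,0.05,0],[-1,0,0,0.05,0],[-1,0,0,0.05,0]]])

```text
time_s: 17.55
tcp_pos: [0.4722, 0.2924, 0.2303]
eef_rot: [172.0, -48.1, -16.9]
contact_force: [-2.3, -2.0, -6.5]
gripper_width: -0.0
gripper_force: 2.6
```

Call:
jog_arm(deltas=[[[-1,0,0,0.05,0],[-1,0,0,0.05,0],[-1,0,0,0.05,0],[-1,0,0,0.05,0]]])

```text
time_s: 18.05
tcp_pos: [0.4722, 0.2924, 0.2323]
eef_rot: [172.0, -48.1, -16.9]
contact_force: [-1.4, -1.1, -6.0]
gripper_width: 0.0004
gripper_force: 2.6
```

Call:
jog_arm(deltas=[[[-1,0,0,0.05,0],[-1,0,0,0.05,0],[-1,0,0,0.05,0],[-1,0,0,0.05,0]]])

```text
time_s: 18.55
tcp_pos: [0.4722, 0.2924, 0.2343]
eef_rot: [172.0, -48.1, -16.9]
contact_force: [-0.6, -1.4, -6.7]
gripper_width: 0.0007
gripper_force: 3.0
```

Call:
jog_arm(deltas=[[[-1,0,0,0.05,0],[-1,0,0,0.05,0],[-1,0,0,0.05,0],[-1,0,0,0.05,0]]])

```text
time_s: 19.05
tcp_pos: [0.4722, 0.2924, 0.2362]
eef_rot: [172.0, -48.1, -16.9]
contact_force: [-1.0, -0.8, -7.7]
gripper_width: 0.0005
gripper_force: 3.5
```

Call:
jog_arm(deltas=[[[-1,0,0,0.05,0],[-1,0,0,0.05,0],[-1,0,0,0.05,0],[-1,0,0,0.05,0]]])

```text
time_s: 19.55
tcp_pos: [0.4722, 0.2925, 0.2384]
eef_rot: [172.0, -48.1, -16.9]
contact_force: [-2.4, -1.7, -8.5]
gripper_width: 0.0006
gripper_force: 3.7
```

Call:
jog_arm(deltas=[[[-1,0,0,0.05,0],[-1,0,0,0.05,0],[-1,0,0,0.05,0]]])

```text
time_s: 19.92
tcp_pos: [0.4722, 0.2925, 0.2398]
eef_rot: [172.0, -48.1, -16.9]
contact_force: [-2.2, -1.1, -7.8]
gripper_width: 0.0002
gripper_force: 3.8
```

Call:
jog_arm(deltas=[[[-1,0,0,0.05,0],[-1,0,0,0.05,0],[-1,0,0,0.05,0]]])

```text
time_s: 20.3
tcp_pos: [0.4722, 0.2924, 0.2413]
eef_rot: [172.0, -48.1, -16.9]
contact_force: [-1.8, -1.3, -9.4]
gripper_width: 0.0003
gripper_force: 3.8
```

Call:
jog_arm(deltas=[[[-1,0,0,0.05,0],[-1,0,0,0.05,0]]])

```text
time_s: 20.55
tcp_pos: [0.4722, 0.2925, 0.2423]
eef_rot: [172.0, -48.1, -16.9]
contact_force: [-2.0, -0.9, -9.0]
gripper_width: 0.0005
gripper_force: 3.9
```

Call:
jog_arm(deltas=[[[-1,0,0,0.05,0],[-1,0,0,0.05,0]]])

```text
time_s: 20.8
tcp_pos: [0.4722, 0.2924, 0.2433]
eef_rot: [172.0, -48.1, -16.9]
contact_force: [-2.0, -1.2, -9.2]
gripper_width: 0.0004
gripper_force: 3.9
```

Call:
jog_arm(deltas=[[[-1,0,0,0.05,0],[-1,0,0,0.05,0]]])

```text
time_s: 21.05
tcp_pos: [0.4722, 0.2924, 0.2443]
eef_rot: [172.0, -48.1, -16.9]
contact_force: [-3.5, -1.0, -9.0]
gripper_width: 0.0005
gripper_force: 3.9
```

Call:
jog_arm(deltas=[[[-1,-0.02,0,0.04,0],[-1,0,0,0.04,0],[-1,0,0,0.04,0]]])

```text
time_s: 21.42
tcp_pos: [0.472, 0.2925, 0.2455]
eef_rot: [172.0, -48.1, -16.9]
contact_force: [-1.4, -1.7, -9.7]
gripper_width: 0.0004
gripper_force: 3.7
```

Call:
jog_arm(deltas=[[[-1,0,0,0.04,0],[-1,0,0,0.04,0],[-1,0,0,0.04,0]]])

```text
time_s: 21.8
tcp_pos: [0.472, 0.2925, 0.2467]
eef_rot: [172.0, -48.1, -16.9]
contact_force: [-1.2, -1.4, -9.6]
gripper_width: 0.0003
gripper_force: 3.6
```

Call:
jog_arm(deltas=[[[-1,0,0,0.04,0],[-1,0,0,0.04,0],[-1,0,0,0.04,0]]])

```text
time_s: 22.18
tcp_pos: [0.472, 0.2925, 0.248]
eef_rot: [172.0, -48.1, -16.9]
contact_force: [-1.7, -0.7, -8.6]
gripper_width: 0.0007
gripper_force: 3.7
```

Call:
jog_arm(deltas=[[[-1,0,0,0.04,0],[-1,0,0,0.04,0],[-1,0,0,0.04,0]]])

```text
time_s: 22.55
tcp_pos: [0.4721, 0.2925, 0.2494]
eef_rot: [172.0, -48.1, -16.9]
contact_force: [-2.6, -0.9, -7.1]
gripper_width: 0.0005
gripper_force: 3.4
```

Call:
jog_arm(deltas=[[[-1,0,0,0.04,0],[-1,0,0,0.04,0]]])

```text
time_s: 22.8
tcp_pos: [0.472, 0.2925, 0.2501]
eef_rot: [172.0, -48.1, -16.9]
contact_force: [-3.2, -1.1, -7.2]
gripper_width: 0.0003
gripper_force: 3.2
```

Call:
jog_arm(deltas=[[[-1,0,0,0.04,0],[-1,0,0,0.03,0],[-1,0,0,0,0]]])

```text
time_s: 23.18
tcp_pos: [0.472, 0.2925, 0.2507]
eef_rot: [172.0, -48.1, -16.9]
contact_force: [-2.1, -1.0, -7.5]
gripper_width: 0.0002
gripper_force: 3.1
```

Call:
jog_arm(deltas=[[[-1,0,0,0.04,0],[-1,0,0,0.03,0],[-1,0,0,0,0]]])

```text
time_s: 23.55
tcp_pos: [0.472, 0.2925, 0.2514]
eef_rot: [172.0, -48.1, -16.9]
contact_force: [-1.4, -0.1, -6.8]
gripper_width: 0.0006
gripper_force: 3.1
```

Call:
jog_arm(deltas=[[[-1,0,0,0.04,0],[-1,0,0,0.04,0],[-1,0,0,0,0]]])

```text
time_s: 23.92
tcp_pos: [0.472, 0.2925, 0.2522]
eef_rot: [172.0, -48.1, -17.0]
contact_force: [-2.8, -1.0, -7.0]
gripper_width: 0.0004
gripper_force: 3.1
```

Call:
jog_arm(deltas=[[[-1,0,0,0.04,0],[-1,0,0,0.04,0],[-1,0,0,0,0]]])

```text
time_s: 24.3
tcp_pos: [0.472, 0.2925, 0.253]
eef_rot: [172.0, -48.1, -16.9]
contact_force: [-2.4, -0.7, -7.2]
gripper_width: 0.0004
gripper_force: 3.1
```

Call:
jog_arm(deltas=[[[-1,0,0,0.05,0],[-1,0,0,0.05,0],[-1,0,0,0,0]]])

```text
time_s: 24.68
tcp_pos: [0.472, 0.2925, 0.254]
eef_rot: [172.0, -48.1, -16.9]
contact_force: [-1.9, -1.3, -6.5]
gripper_width: 0.0004
gripper_force: 3.0
```

Call:
jog_arm(deltas=[[[-1,0,0,0.05,0],[-1,0,0,0.05,0],[-1,0,0,0,0]]])

```text
time_s: 25.05
tcp_pos: [0.472, 0.2925, 0.255]
eef_rot: [172.0, -48.1, -17.0]
contact_force: [-1.8, -0.6, -7.3]
gripper_width: 0.0003
gripper_force: 3.0
```

Call:
jog_arm(deltas=[[[-1,0,0,0.05,0],[-1,0,0,0.05,0],[-1,0,0,0,0]]])

```text
time_s: 25.42
tcp_pos: [0.472, 0.2925, 0.256]
eef_rot: [172.0, -48.1, -16.9]
contact_force: [-1.2, -0.9, -7.7]
gripper_width: 0.0006
gripper_force: 3.0
```

Call:
jog_arm(deltas=[[[-1,0,0,0.05,0],[-1,0,0,0.05,0],[-1,0,0,0,0]]])

```text
time_s: 25.8
tcp_pos: [0.472, 0.2925, 0.257]
eef_rot: [172.0, -48.1, -17.0]
contact_force: [-1.7, -1.4, -6.6]
gripper_width: 0.0005
gripper_force: 3.0
```

Call:
jog_arm(deltas=[[[-1,0,0,0.05,0],[-1,0,0,0.05,0],[-1,0,0,0,0]]])

```text
time_s: 26.18
tcp_pos: [0.472, 0.2925, 0.258]
eef_rot: [172.0, -48.1, -16.9]
contact_force: [-0.9, -0.9, -7.2]
gripper_width: 0.0002
gripper_force: 3.0
```

Call:
jog_arm(deltas=[[[-1,0,0,0.05,0],[-1,0,0,0.05,0],[-1,0,0,0,0]]])

```text
time_s: 26.55
tcp_pos: [0.472, 0.2925, 0.259]
eef_rot: [172.0, -48.1, -16.9]
contact_force: [-1.2, -1.2, -7.5]
gripper_width: 0.0005
gripper_force: 3.0
```

Call:
jog_arm(deltas=[[[-1,0,0,0.05,0],[-1,0,0,0.05,0],[-1,0,0,0,0]]])

```text
time_s: 26.92
tcp_pos: [0.472, 0.2925, 0.2601]
eef_rot: [172.0, -48.1, -17.0]
contact_force: [-1.6, -0.5, -6.7]
gripper_width: 0.0005
gripper_force: 2.9
```

Call:
jog_arm(deltas=[[[-1,0,0,0.05,0],[-1,0,0,0.05,0],[-1,0,0,0,0]]])

```text
time_s: 27.3
tcp_pos: [0.472, 0.2925, 0.261]
eef_rot: [172.0, -48.1, -17.0]
contact_force: [-1.9, -0.6, -6.1]
gripper_width: 0.0006
gripper_force: 2.7
```

```bash
python3 -c "
from h import *
a=r.capture('scene')[80:180,150:250];b=r.capture('top')[80:180,180:280]
cv2.imwrite('pics/s5.png',cv2.resize(np.hstack([a,b]),(800,400),interpolation=cv2.INTER_CUBIC))"
```

```text
(no output)
```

View pics/s5.png

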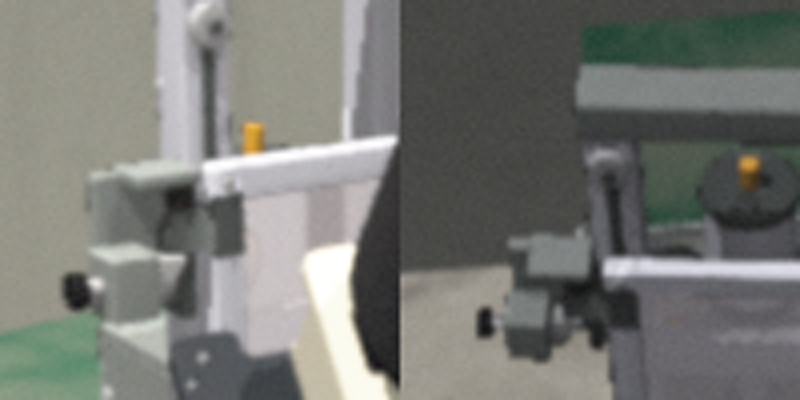

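The lug, at left-half crop (190,225), is now above the bolt tip at (175,265) and just under the black buffer at (180,195). I'll go on until the buffer is felt.

Call:
jog_arm(deltas=[[[-1,0,0,0.04,0],[-1,0,0,0.04,0],[-1,0,0,0,0]]])

```text
time_s: 27.78
tcp_pos: [0.472, 0.2925, 0.2617]
eef_rot: [172.0, -48.1, -16.9]
contact_force: [-1.9, -0.2, -6.2]
gripper_width: 0.0005
gripper_force: 2.9
```

Call:
jog_arm(deltas=[[[-1,0,0,0.04,0],[-1,0,0,0.04,0],[-1,0,0,0,0]]])

```text
time_s: 28.15
tcp_pos: [0.4719, 0.2925, 0.2623]
eef_rot: [172.0, -48.1, -16.9]
contact_force: [-1.2, -0.6, -9.2]
gripper_width: 0.0005
gripper_force: 3.7
```

Call:
jog_arm(deltas=[[[-1,0,0,0.03,0],[-1,0,0,0,0]]])

```text
time_s: 28.4
tcp_pos: [0.4719, 0.2924, 0.2626]
eef_rot: [172.0, -48.1, -16.9]
contact_force: [-1.7, -0.1, -9.7]
gripper_width: 0.0002
gripper_force: 4.1
```

Call:
jog_arm(deltas=[[[-1,0,0,-0.06,0],[-1,0,0,-0.06,0],[-1,0,0,-0.06,0],[-1,0,0,-0.06,0],[-1,0,0,-0.06,0],[-1,0,0,-0.06,0],[-1,0,0,-0.06,0],[-1,0,0,0,0]]])

```text
time_s: 29.4
tcp_pos: [0.4723, 0.2929, 0.2592]
eef_rot: [172.1, -48.2, -17.0]
contact_force: [-0.7, -0.2, -0.1]
gripper_width: 0.0003
gripper_force: 0.3
```

Force is zero while the guard stays up, so the catch has it. Next I'll plan the knob grasp.

```bash
python3 - <<'E'
from plan import *
from plant import r
s=r.get_state();R1=R.from_euler("xyz",s["eef_rot"],degrees=True);print(s["tcp_pos"])
k=W(p,(-.085,0,.144))
for t in(0,-.1,-.2,-.3):
    a=(R.from_euler("z",t)*R1).as_matrix()[:,2]
    o=[]
    for P in(k-.08*a,k,W(p,(-.13,0,.144)),W(p,(-.175,0,.144)),W(p,(-.175,0,.144))-.08*a):
        q,c=ik(P,a);o.append((round(float(c),3),q.round(0).astype(int).tolist()))
    print(t,a.round(3),(k-.08*a).round(4),o)
E
```

```text
[0.47229198 0.29290494 0.25924212]
0 [ 0.665 -0.348 -0.661] [0.3847 0.3204 0.1968] [(0.0, [87, 11, -53, 50, -63]), (0.009, [75, 16, -58, 65, -54]), (0.014, [83, 15, -58, 57, -56]), (0.006, [92, 15, -58, 50, -59]), (0.0, [102, 11, -51, 38, -69])]
-0.1 [ 0.627 -0.412 -0.661] [0.3877 0.3256 0.1968] [(0.0, [87, 14, -48, 46, -66]), (0.0, [76, 18, -55, 58, -57]), (0.0, [84, 17, -55, 51, -59]), (0.0, [92, 17, -54, 45, -61]), (0.0, [100, 14, -47, 35, -71])]
-0.2 [ 0.583 -0.473 -0.661] [0.3912 0.3304 0.1968] [(0.0, [86, 17, -44, 41, -69]), (0.0, [77, 20, -50, 51, -59]), (0.0, [84, 19, -51, 46, -62]), (0.0, [91, 19, -50, 40, -64]), (0.0, [98, 16, -42, 32, -74])]
-0.3 [ 0.533 -0.529 -0.661] [0.3952 0.3349 0.1968] [(0.0, [84, 19, -39, 38, -72]), (0.0, [77, 22, -46, 46, -63]), (0.0, [83, 21, -46, 41, -64]), (0.0, [90, 20, -46, 36, -67]), (0.0, [96, 19, -38, 30, -76])]
```

Call:
jog_arm(deltas=[[[-1,-0.4,0.1,0,0],[-1,-1,0.2,0,0],[-1,-2,0.5,0,0],[-1,-1.5,0.5,0.5,0],[-1,-1,0.5,0.5,0],[0.4,0,0,0,0],[0.4,0,0,0,0],[0.4,0,0,0,0]]])

```text
time_s: 30.4
tcp_pos: [0.4133, 0.3101, 0.2684]
eef_rot: [171.9, -48.1, -17.0]
contact_force: [0.3, -0.2, -0.1]
gripper_width: 0.0248
gripper_force: 0.0
```

Call:
jog_arm(deltas=[[[0.4,-1.2,0.9,-1,-0.15],[0.4,-1.2,0.9,-2,0],[0.4,0,0,-2,0],[0.4,0,0,-2.1,0],[0.4,1.2,-0.9,-1.3,0],[0.4,1.2,-0.9,-1.3,0],[0.4,0,0,0,0],[0.4,0,0,0,0]]])

```text
time_s: 31.4
tcp_pos: [0.4132, 0.3106, 0.1719]
eef_rot: [172.0, -48.1, -25.6]
contact_force: [0.3, -0.7, 0.4]
gripper_width: 0.0612
gripper_force: 0.0
```

```bash
python3 - <<'E'
from plan import *
from h import *
s=r.get_state();k=W(p,(-.085,0,.144));print(s["tcp_pos"],s["eef_rot"],s["contact_force"],s["gripper_width"],(k-s["tcp_pos"])*100)
cv2.imwrite('pics/s6.png',np.hstack([cv2.resize(r.capture('scene')[80:320,150:350],(500,600)),cv2.resize(r.capture('top')[80:260,190:290],(300,540))[:600]]) if 0 else cv2.resize(r.capture('scene')[80:320,130:400],(675,600),interpolation=cv2.INTER_CUBIC))
E
```

```text
[0.41320747 0.31055556 0.17188428] [172.00195004 -48.12528337 -25.59152834] [ 0.29652805 -0.71905585  0.39442196] 0.06121165140615688 [ 2.46684654 -1.79479128 -2.78842847]
```

View pics/s6.png

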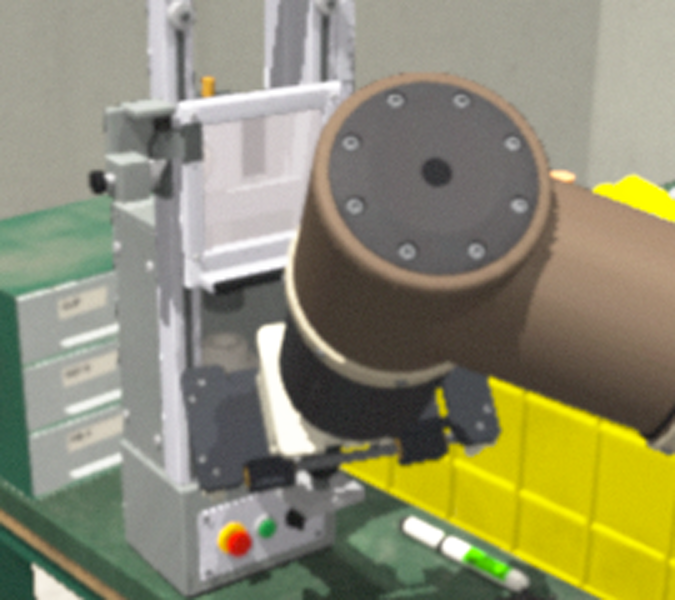

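The guard stays up on the catch, with its lower edge at (240,280) and the hub visible at (225,350). I'm moving onto the knob.

Call:
jog_arm(deltas=[[[0.4,0.8,-0.6,-0.9,0],[0.4,0.7,-0.5,-0.8,0],[0.4,0.6,-0.4,-0.7,0],[0.4,0.4,-0.3,-0.4,0],[0.4,0,0,0,0],[0.4,0,0,0,0]]])

```text
time_s: 32.2
tcp_pos: [0.4381, 0.2926, 0.1437]
eef_rot: [172.0, -48.1, -25.6]
contact_force: [0.8, -1.0, -0.0]
gripper_width: 0.0615
gripper_force: 0.0
```

Call:
jog_arm(deltas=[[[-0.3,0,0,0,0],[-0.3,0,0,0,0],[-0.6,0,0,0,0],[-0.6,0,0,0,0],[-0.6,0,0,0,0],[-0.6,0,0,0,0]]], force=20)

```text
time_s: 32.95
tcp_pos: [0.438, 0.2932, 0.1436]
eef_rot: [172.0, -48.1, -25.5]
contact_force: [-0.4, 4.0, -1.1]
gripper_width: 0.0297
gripper_force: 20.0
```

Knob is held (29.7 mm, 20 N). I'll draw the tray smoothly along the press's −x.

Call:
jog_arm(deltas=[[[-0.6,-0.2,0.03,0,0],[-0.6,-0.4,0.06,0,0],[-0.6,-0.5,0.08,0,0],[-0.6,-0.5,0.08,0,0],[-0.6,-0.5,0.08,0,0],[-0.6,-0.5,0.08,0,0],[-0.6,-0.5,0.08,0,0],[-0.6,-0.5,0.08,0,0]]])

```text
time_s: 33.95
tcp_pos: [0.4019, 0.2985, 0.1436]
eef_rot: [172.0, -48.1, -25.5]
contact_force: [4.3, 2.1, -2.1]
gripper_width: 0.0296
gripper_force: 20.0
```

Call:
jog_arm(deltas=[[[-0.6,-0.5,0.08,0,0],[-0.6,-0.5,0.08,0,0],[-0.6,-0.5,0.08,0,0],[-0.6,-0.5,0.08,0,0],[-0.6,-0.5,0.08,0,0],[-0.6,-0.5,0.08,0,0],[-0.6,-0.4,0.06,0,0],[-0.6,-0.3,0.05,0,0]]])

```text
time_s: 34.95
tcp_pos: [0.3648, 0.3039, 0.1436]
eef_rot: [171.9, -48.1, -25.5]
contact_force: [4.2, 1.6, -2.1]
gripper_width: 0.0299
gripper_force: 20.0
```

Call:
jog_arm(deltas=[[[-0.6,-0.3,0.05,0,0],[-0.6,-0.3,0.05,0,0],[-0.6,-0.2,0.03,0,0],[-0.6,-0.15,0.02,0,0],[-0.6,-0.1,0.02,0,0],[-0.6,-0.1,0.02,0,0],[-0.6,0,0,0,0]]])

```text
time_s: 35.83
tcp_pos: [0.3539, 0.3055, 0.1437]
eef_rot: [171.9, -48.2, -25.5]
contact_force: [13.7, 0.1, -4.7]
gripper_width: 0.0299
gripper_force: 20.0
```

The end stop is felt at about 85 mm of travel. Now release and back off.

Call:
jog_arm(deltas=[[[-0.6,0.1,-0.02,0,0],[-0.3,0,0,0,0],[0.2,0,0,0,0],[0.4,0,0,0,0],[0.4,0,0,0,0],[0.4,0,0,0,0],[0.4,0,0,0,0]]])

```text
time_s: 36.7
tcp_pos: [0.3545, 0.3058, 0.1436]
eef_rot: [172.0, -48.1, -25.5]
contact_force: [-0.3, 0.2, 0.3]
gripper_width: 0.0611
gripper_force: 0.0
```

Call:
jog_arm(deltas=[[[0.4,-0.6,0.4,0.7,0],[0.4,-1.2,0.9,1.3,0],[0.4,-1.2,0.9,1.3,0],[0.4,-1.2,0.9,1.3,0],[0.4,0,3,3,0],[0.4,0,5,3,0],[0.4,0,5,2,0],[0.4,0,0,0,0]]])

```text
time_s: 37.7
tcp_pos: [0.3118, 0.4706, 0.2707]
eef_rot: [172.2, -48.0, -25.7]
contact_force: [-0.4, -1.4, -1.7]
gripper_width: 0.0613
gripper_force: 0.0
```

```bash
python3 - <<'E'
from fit import *
s=r.get_state();print(s["tcp_pos"],s["contact_force"])
a=r.capture('scene');cv2.imwrite('pics/s7.png',cv2.resize(a[80:400,130:430],(562,600),interpolation=cv2.INTER_CUBIC))
print("knob expected",proj("scene",W(p,(-.17,0,.143))))
E
```

```text
[0.31177312 0.4705728  0.27073427] [-0.42434876 -1.41101564 -1.71944617]
knob expected [[286.81474853 281.09633781]]
```

View pics/s7.png

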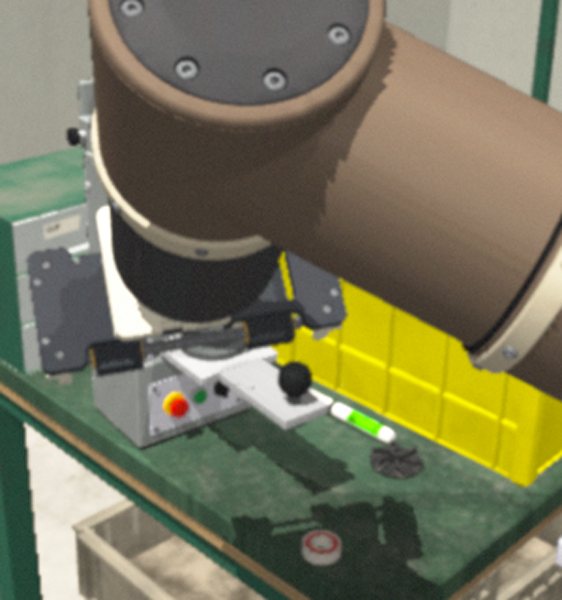

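```bash
python3 -c "
from plant import r
print(r.close_job())"
```

```text
the job is handed in; nothing more can be done
None
```

The guard is up and held by its catch, the tray is drawn to its end stop (about 85 mm), and the job is handed in at about 38 s. The highest push I read on the guard was about 10 N, but I only saw the force at the end of each move. The hub was seen on its anvil before the draw but was hidden behind the arm afterwards; the bearing, marker and impeller look undisturbed. I viewed 11 pictures, one over your limit of 10.

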